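Third hand: preload a magnetic base against a sprung stop

ROBOT

A 7-joint arm with a two-finger parallel gripper is mounted at the origin on a cart in front of the work surface, level with it; the furniture and walls round the work are solid. World frame = base frame: x ahead of the robot, y to its left, z up, the work surface at z = 0. Lengths are in m, angles in rad, forces in N, time in s.
With the tool pointing down it reaches from about 0.4 to 0.85 m from the base axis. Payload 10.4 kg.
Tool frame: the origin (TCP) lies midway between the tips of the shut fingers; the grasp point (between the pads) lies 19 mm behind it (env.grasp_offset is the distance from the TCP to the grasp point, in m); z points along the fingers, y is the line along which they close (so a half turn about z gives the same grasp; the last joint's range is limited). The gripper opens to 85 mm and grips with 20 to 120 N. Pads are 22 mm wide; open, the fingers measure 114 mm over their backs; the gripper's body (76 mm by 85 mm) begins 54 mm behind the grasp point. The pads swing forward as they close: fully open they stand 13 mm farther back than shut.
Start: joints at [1.151, 0.332, -0.065, 1.46, 0.022, 1.35, -0.088], TCP at [0.242, -0.576, 0.231] pointing down, gripper open.
Joint ranges: [-2.6, 2.6], [-0.5, 2.12], [-1.47, 1.34], [0.16, 2.42], [-1.27, 4.41], [0.06, 2.06], [-2.6, 2.6]. Speed limits (rad/s): [2.22, 2.22, 2.79, 2.79, 3.14, 3.14, 3.14].

INTERFACE

Orientations are given as a unit quaternion [x, y, z, w].
In Python, from workcell import env gives the robot as it stands. The module is installed in compiled form; this text tells all that it offers.
- The arm moves only by the shell command python3 -m jog 'ROWS'. ROWS is JSON, one flat list of numbers, 7 for each row, row after row: the closure in counts, from 0 (fully open) to 255 (shut), then the shift along the tool's x, y, z in m, then the turn, a rotation vector about the tool's x, y, z in degrees. A call has 1 to 12 rows; each row shifts and turns the commanded pose from where the row before left it, along the tool's axes as they then stand; what a row does not reach is not made up. A row lasts 1/10 s, in which the tool goes at most 50 mm and 8.59 degrees, less where a joint would pass 70% of its speed; a pose out of reach is approached as far as the arm can. A call with a gripper value outside its range is refused whole. The fingers move at their own pace and stop on an object; the grip force is fixed at half the most. Time passes only in rows, so rows that do not move let the fingers close. It gives the time, the measured TCP pose, the force, the opening and the grip force at its end, in the units of the state.
- env.sense(): the state, without advancing time (a new reading comes with each control period).
- env.snapshot(name): name is "side" or "top"; returns a dict with "img" (400x640x3 uint8, blue, green, red), "fov_y" (degrees; the focal length in pixels is half the picture's height over the tangent of half this angle, whatever the lens; pixels are square), "cx", "cy" (the principal point, pixels), "rvec" (rotation vector, rad) and "tvec" (3), from world to camera coordinates, as OpenCV has them. Camera axes: x right, y down, z forward; pixel columns grow to the right and rows downward; lengths in m; the calibration is good to about 2 mm. A picture is of the moment at which its call begins. There is no depth.
- env.job_done(): hands the job in; it is judged then, once.
The state is a dict: "clock": time; "joint_pos": joint angles; "qd": joint speeds; "tau": joint torques, N m; "ee_pos": TCP position; "ee_rot": TCP orientation; "force": force on the tool from outside, world axes, zero at the start; "moment": the same for the moment, N m; "grip_width": finger opening in m; "finger_force": force on a finger pad.
Only numpy, scipy, OpenCV 4.12 (cv2) and the standard library are available. Lean on these libraries where they do the work, as an engineer would, in place of code of your own. Each camera call takes 0.05 s, during which the arm holds its last target. There are 200 camera calls.

TASK

Clear the steel post that lies in front of the sprung stop into the blue tray and let go of it. Then take the white magnetic base that stands before the stop and, with it standing flat on the bench, centred and square on the stop's plate with the red knob facing away from the stop, press its plain back face against the plate until the black pointer stands in the green zone, never running the plate to its end. Finish while still holding the base there with that steady push, so that I can switch its magnet on; leave the post holder, the iris and the vial where they stand.

Things in the scene. Friction and masses are not known exactly. Their poses are not given: they have to be found in the camera images.
- stop: Sprung stop, fixed to the bench at a place that varies: grey block with a white/green/red scale on top (34 mm high) on an aluminium foot, and in front of it a sliding plate on two sprung rods. Origin on the bench under the middle of the plate's front face when relaxed; x horizontal, from the front face into the stop (the direction to push), y along the plate, z up. Foot and block lie from x = 50 to 110 mm, 100 mm wide; everything is under 40 mm high.
- stop_face (a point): Fixed point 19 mm above stop's origin, same axes: the middle of the plate's front face while relaxed (it does not move with the plate). A black vertical line marks the middle of the plate.
- stop_plate (a joint): Travel of the sprung plate in m: 0 relaxed (front), grows as the plate is pressed along the stop's +x, end of travel 0.030. Spring 500 N/m without preload. The black pointer on the plate stands in the green zone from 0.012 to 0.020 (6 to 10 N), its middle 0.016 (8 N).
- mag_center (a point): Middle of the white cube-like body, 44 x 44 mm and 38 mm high, of the loose magnetic base (about 0.32 kg), 19 mm above the bench when it stands. x points from the red knob to the plain back face, which lies 22 mm along +x; y across the 44 mm width (plain sides at +-22 mm, good to grasp from above); z up. A steel stub 12 mm thick at the middle of the top rises to 50 mm above the bench. The base starts in front of the stop, back face roughly towards it, the post between them.
- mag_knob (a point): Red round knob of the base, 22 mm across, 32 mm along -x from mag_center; the knob ends 34 mm from mag_center.
- post_center (a point): Middle of the loose bare steel post, a rod 13 mm thick and 75 mm long, lying on the bench in front of the stop, 6.5 mm above the bench; its length runs along y.
- tray: Open blue tray, fixed, 140 x 140 mm outside, 18 mm high, walls and floor 4 to 5 mm thick. Origin at the centre of its underside; x ahead of the robot, y to its left, turned by up to 0.3 rad. Beware of the big black cover that stands to the right: 0.26 m high, its front edge running from (x, y) = (0.61, -0.03) m to (0.51, -0.40) m in the base frame; go over it or round its front.
- holder: Bystander: black post holder, 25 mm thick and 40 mm high with a side thumbscrew, standing. Origin at its underside.
- iris: Bystander: black iris diaphragm, standing, 45 mm wide, 62 mm high with its lever. Origin at its underside.
- vial: Bystander: amber vial with a white cap, 23 mm thick and 52 mm high, standing. Origin at its underside.

How it is judged:
By the outcome, as a careful person would: the job done as asked, in the order asked, and still so for the second after the job is handed in, while the arm keeps its last pose, push and grip.
It also fails if it takes over 67 s, if anything falls off the work surface, if the arm or the gripper's body presses on something with over 40 N, if the wrist force passes 120 N, or if a joint passes its speed limit or range.

## Working session

There is one attempt and no reset: what is moved stays moved. The work goes in short steps, Python scripts to look and compute and a shell command to move; the robot and the scene stay as the last step left them, time stands still between calls to the robot, and variables do not carry over. Pictures are saved under pics/ and viewed, at most 10 in all, crops included, and the job is handed in when it is done.

```bash
mkdir -p pics; cat > h.py <<'E'
import numpy as np, cv2
from workcell import env
from scipy.spatial.transform import Rotation as R
def snap(n,f=None):
    s=env.snapshot(n); 
    if f: cv2.imwrite('pics/'+f,s['img'])
    return s
def cam(s):
    f=s['img'].shape[0]/2/np.tan(np.radians(s['fov_y'])/2)
    K=np.array([[f,0,s['cx']],[0,f,s['cy']],[0,0,1.]])
    return K,R.from_rotvec(np.ravel(s['rvec'])).as_matrix(),np.ravel(s['tvec'])
def ray(s,uv,z):
    K,M,t=cam(s); uv=np.atleast_2d(uv).astype(float)
    d=(M.T@np.linalg.inv(K)@np.c_[uv,np.ones(len(uv))].T).T
    c=-M.T@t
    return c+d*((z-c[2])/d[:,2])[:,None]
def proj(s,P):
    K,M,t=cam(s); q=(K@(M@np.atleast_2d(P).T+t[:,None])).T
    return q[:,:2]/q[:,2:]
E
python3 - <<'E'
from h import *
a=snap('top','t0.png'); b=snap('side','s0.png')
for s in(a,b): K,M,t=cam(s); print(K[0,0],-M.T@t,M.round(2).tolist())
st=env.sense(); print({k:np.round(v,3).tolist() for k,v in st.items()}); print(env.grasp_offset, R.from_quat(st['ee_rot']).as_matrix().round(3))
E
```

```text
460.31415649526565 [0.31566479 0.06332862 1.26697306] [[-0.02, -1.0, -0.0], [-0.98, 0.02, -0.2], [0.2, -0.0, -0.98]]
398.304080300835 [ 0.05398739 -0.58777357  0.54883764] [[0.8, -0.6, 0.01], [-0.3, -0.41, -0.86], [0.52, 0.69, -0.5]]
{'clock': 0.1, 'joint_pos': [1.151, 0.333, -0.065, 1.461, 0.022, 1.35, -0.089], 'qd': [-0.001, -0.002, -0.001, -0.001, -0.001, -0.001, -0.001], 'tau': [0.001, -62.674, 0.049, -39.243, 0.016, 0.007, -0.0], 'ee_pos': [0.241, -0.576, 0.231], 'ee_rot': [0.98, 0.197, -0.0, -0.001], 'force': [0.006, 0.482, -0.714], 'moment': [0.053, -0.01, -0.016], 'finger_force': 0.0, 'grip_width': 0.085}
0.0187 [[ 0.922  0.386 -0.001]
 [ 0.386 -0.922  0.001]
 [-0.    -0.001 -1.   ]]
```

View pics/t0.png

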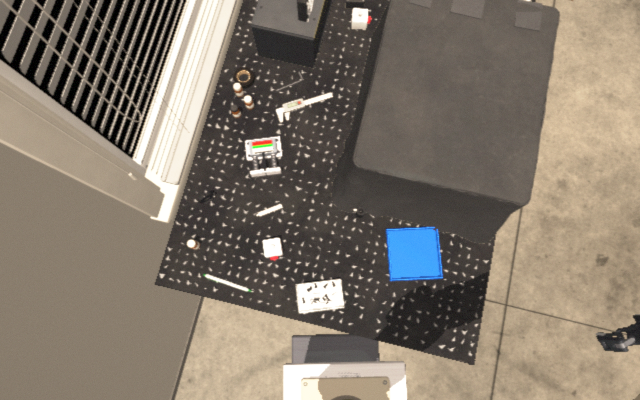

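View pics/s0.png

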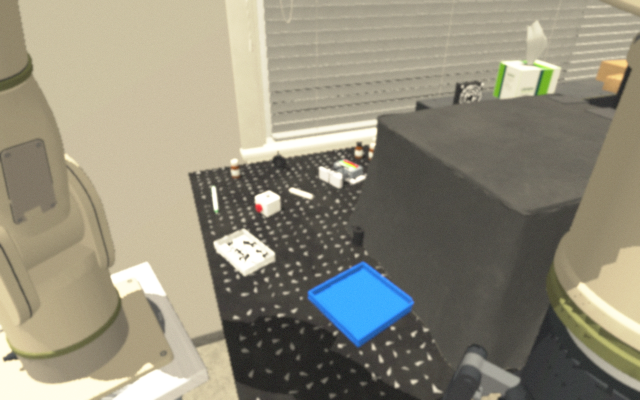

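Top view: stop plate near (265,172) with its block behind it at (264,150). The post is at (269,210), the base at (272,247) with its red knob at (274,258), and the tray at (414,253). The side view shows the same objects, plus the holder at (358,236).

```bash
python3 - <<'E'
from h import *
a=snap('top'); b=snap('side')
A=cv2.resize(a['img'][125:275,180:370],None,fx=3,fy=3,interpolation=cv2.INTER_CUBIC)
B=cv2.resize(b['img'][130:230,190:390],None,fx=3.5,fy=3.5,interpolation=cv2.INTER_CUBIC)[:,:700]
cv2.imwrite('pics/t1.png',A); cv2.imwrite('pics/s1.png',B)
for n,s in(('top',a),('side',b)):
    hsv=cv2.cvtColor(s['img'],cv2.COLOR_BGR2HSV)
    ms={'blue':cv2.inRange(hsv,(100,120,80),(125,255,255)),'white':cv2.inRange(hsv,(0,0,150),(180,70,255)),'red':cv2.inRange(hsv,(0,130,90),(8,255,255))|cv2.inRange(hsv,(172,130,90),(180,255,255)),'green':cv2.inRange(hsv,(45,120,80),(75,255,255))}
    for k,m in ms.items():
        for c in cv2.findContours(m,cv2.RETR_EXTERNAL,cv2.CHAIN_APPROX_NONE)[0]:
            ar=cv2.contourArea(c)
            if ar<12 or ar>9000: continue
            r=cv2.minAreaRect(c); u=r[0]
            if n=='top' and not(170<u[0]<450 and 110<u[1]<300): continue
            if n=='side' and not(190<u[0]<420 and 130<u[1]<345): continue
            print(n,k,ar,np.round(r[0],1),np.round(r[1],1),round(r[2],1),ray(s,r[0],0.0)[0].round(3))
E
```

```text
top blue 2706.0 [413.8 253.3] [53.7 54.3] 86.6 [ 0.432 -0.202  0.   ]
top white 1327.0 [319.9 296.1] [31.1 48.6] 82.6 [0.323 0.059 0.   ]
top white 137.5 [226.2 282.6] [45.5  4.7] 18.4 [0.365 0.312 0.   ]
top white 48.0 [190.5 243. ] [7.8 7.8] 45.0 [0.475 0.413 0.   ]
top white 309.0 [270.7 247.3] [18.6 21. ] 80.5 [0.458 0.191 0.   ]
top white 115.0 [268.  209.9] [ 6.2 29.1] 70.3 [0.563 0.199 0.   ]
top white 181.0 [265. 171.] [ 9.1 30.3] 86.8 [0.676 0.207 0.   ]
top white 637.5 [263.4 149.6] [23.8 36.8] 82.4 [0.74  0.212 0.   ]
top red 19.0 [274.1 258.2] [3.9 8.2] 76.0 [0.428 0.182 0.   ]
top red 38.5 [261.5 142.2] [ 3.  19.1] 82.9 [0.763 0.217 0.   ]
top green 16.0 [262.  145.7] [ 1.7 18.2] 82.9 [0.752 0.216 0.   ]
side blue 5047.5 [360.8 299.2] [86.3 74.2] 45.0 [ 0.438 -0.193  0.   ]
side white 1688.0 [244.5 250. ] [55.9 41.7] 45.0 [0.329 0.07  0.   ]
side white 443.0 [268.5 201.7] [24.8 24.7] 60.3 [0.473 0.216 0.   ]
side white 135.5 [300.8 192.6] [25.3  7. ] 18.4 [0.568 0.205 0.   ]
side white 107.5 [214.3 197.9] [24.7  5.5] 81.9 [0.366 0.318 0.   ]
side white 87.0 [356.1 179.2] [ 6.9 19.6] 77.5 [0.741 0.176 0.   ]
side white 37.0 [235.  172.5] [5. 8.] 90.0 [0.475 0.42  0.   ]
side white 327.0 [329.7 176.2] [26.1 18.6] 11.3 [0.69  0.235 0.   ]
side white 124.0 [346.9 166.9] [26.7 12.3] 23.6 [0.77  0.253 0.   ]
side white 15.0 [370.  154.5] [5. 4.] 90.0 [0.89  0.279 0.   ]
side white 29.0 [358.5 152.5] [5. 7.] 90.0 [0.87  0.314 0.   ]
side red 32.0 [258.  208.5] [7. 6.] 90.0 [0.435 0.202 0.   ]
```

View pics/t1.png

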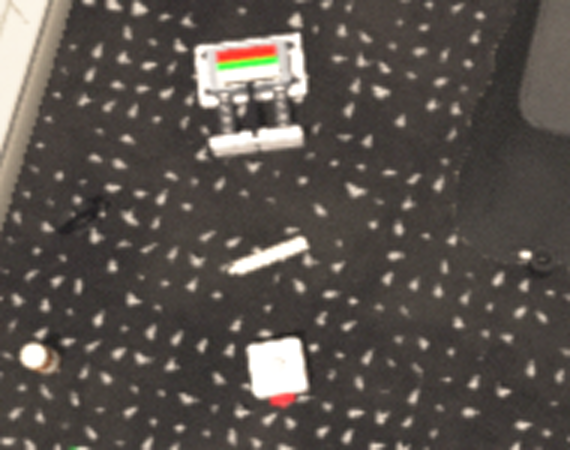

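View pics/s1.png

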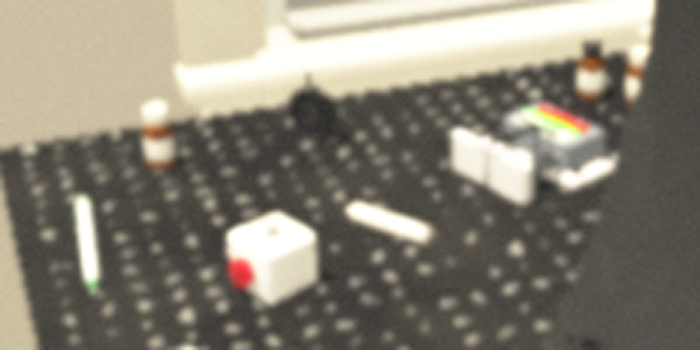

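Crop t1 shows the plate at (256,140) with its black middle line, the post running from (231,270) to (307,241), and the base at (277,367). Crop s1 confirms the iris at (312,108) and the vial at (157,135), both well to the left. The holder is by the cover at (540,262) in t1.

```bash
cat > meas.py <<'E'
from h import *
def pca(m):
    v,u=np.nonzero(m); p=np.c_[u,v].astype(float); c=p.mean(0); w,V=np.linalg.eigh(np.cov((p-c).T)); 
    q=(p-c)@V[:,1]; return c,V[:,1],q.min(),q.max()
def line(s,m,z):
    c,d,lo,hi=pca(m); P=ray(s,[c,c+d*lo,c+d*hi],z); e=P[2]-P[1]; e*=np.sign(e[1]); n=np.linalg.norm(e[:2])
    return P[0],np.degrees(np.arctan2(-e[0],e[1])),n
def blob(m,u,v):
    n,l,st,ce=cv2.connectedComponentsWithStats(m); 
    i=1+np.argmin(np.hypot(*(ce[1:]-[u,v]).T)); return (l==i)
E
python3 - <<'E'
from meas import *
a=snap('top'); 
hsv=cv2.cvtColor(a['img'],cv2.COLOR_BGR2HSV)
W=cv2.inRange(hsv,(0,0,150),(180,70,255))
Rd=cv2.inRange(hsv,(0,130,90),(8,255,255))|cv2.inRange(hsv,(172,130,90),(180,255,255))
f=lambda r:(np.round(r[0],4),round(r[1],1),round(r[2],4))
print('post',f(line(a,blob(W,268,210),.009)))
pl=blob(W,265,171); print('plate',f(line(a,pl,.03)))
# top edge/ bottom edge of plate per column
v,u=np.nonzero(pl)
for k in np.unique(u)[::3]: print(k,v[u==k].min(),v[u==k].max(),end='; ')
print('\nred',f(line(a,blob(Rd,261.5,142),.034)))
g=cv2.inRange(hsv,(45,120,80),(75,255,255)); print('green',f(line(a,blob(g,262,145.7),.034)))
mg=blob(W,271,247); c=max(cv2.findContours(mg.astype(np.uint8),0,1)[0],key=cv2.contourArea); r=cv2.minAreaRect(c)
bx=ray(a,cv2.boxPoints(r),.036); print('mag',r,ray(a,r[0],.036).round(4),bx.round(4).tolist())
print('knob',ray(a,pca(blob(Rd,274,258))[0],.02))
t=blob(cv2.inRange(hsv,(100,120,80),(125,255,255)),414,253); r=cv2.minAreaRect(np.argwhere(t)[:,::-1].astype(np.float32)); print('tray',ray(a,cv2.boxPoints(r),.014).round(3).tolist())
print('blackline',ray(a,[266,171.7],.019), 'holder',ray(a,[358,211],.0))
E
```

```text
post (array([0.5611, 0.1952, 0.009 ]), np.float64(18.9), np.float64(0.0804))
plate (array([0.6667, 0.2035, 0.03  ]), np.float64(5.6), np.float64(0.0847))
250 171 174; 253 170 176; 256 168 176; 259 169 175; 262 169 175; 265 170 174; 268 168 174; 271 168 174; 274 166 173; 277 167 173; 280 168 172; 
red (array([0.7508, 0.2124, 0.034 ]), np.float64(6.1), np.float64(0.0536))
green (array([0.7403, 0.2123, 0.034 ]), np.float64(6.4), np.float64(0.0511))
mag ((270.7162170410156, 247.2972869873047), (18.577085494995117, 21.04306983947754), 80.53767395019531) [[0.4537 0.1876 0.036 ]] [[0.4745, 0.2195, 0.036], [0.4825, 0.1637, 0.036], [0.4331, 0.1558, 0.036], [0.4252, 0.2112, 0.036]]
knob [[0.42621259 0.18111021 0.02      ]]
tray [[0.502, -0.124, 0.014], [0.508, -0.274, 0.014], [0.362, -0.273, 0.014], [0.355, -0.126, 0.014]]
blackline [[0.66865905 0.20206398 0.019     ]] holder [[ 0.55397262 -0.05346647  0.        ]]
```

```bash
cat > plan.py <<'E'
import sys
from h import *
def heading():
    M=R.from_quat(env.sense()['ee_rot']).as_matrix(); return np.degrees(np.arctan2(M[1,1],M[0,1]))
def plan(x,y,z,psi,n,c):
    s=env.sense(); p=np.array(s['ee_pos']); h=heading(); T=np.array([x,y,z])
    d=(psi-h+180)%360-180; st=-round(d/n,1)
    print('from',p.round(4),round(h,2),'turn/row',st)
    for i in range(n):
        tgt=s['ee_pos']+(T-s['ee_pos'])*(i+1)/n; a=np.radians(h); e=tgt-p
        ty=np.array([np.cos(a),np.sin(a),0]); tx=np.array([-np.sin(a),np.cos(a),0]) 
        q=np.round([e@tx,e@ty,-e[2]],3); print(f'{c},{q[0]:g},{q[1]:g},{q[2]:g},0,0,{st:g}',end=', ')
        p=p+q[0]*tx+q[1]*ty-[0,0,q[2]]; h-=st
    print()
if __name__=='__main__':
    v=[float(k) for k in sys.argv[1:]]; plan(*v[:4],int(v[4]),int(v[5]))
E
python3 plan.py 0.561 0.195 0.12 19 18 90
```

```text
from [ 0.2415 -0.5763  0.231 ] -67.26 turn/row -4.8
90,0.033,-0.033,0.006,0,0,-4.8, 90,0.035,-0.029,0.006,0,0,-4.8, 90,0.038,-0.027,0.006,0,0,-4.8, 90,0.04,-0.024,0.007,0,0,-4.8, 90,0.042,-0.02,0.006,0,0,-4.8, 90,0.044,-0.016,0.006,0,0,-4.8, 90,0.044,-0.013,0.006,0,0,-4.8, 90,0.046,-0.009,0.006,0,0,-4.8, 90,0.046,-0.005,0.006,0,0,-4.8, 90,0.046,-0.001,0.007,0,0,-4.8, 90,0.046,0.002,0.006,0,0,-4.8, 90,0.046,0.007,0.006,0,0,-4.8, 90,0.045,0.01,0.006,0,0,-4.8, 90,0.045,0.014,0.006,0,0,-4.8, 90,0.042,0.018,0.006,0,0,-4.8, 90,0.042,0.021,0.007,0,0,-4.8, 90,0.039,0.025,0.006,0,0,-4.8, 90,0.037,0.028,0.006,0,0,-4.8,
```

```bash
python3 -m jog '[90,0.033,-0.033,0.006,0,0,-4.8, 90,0.035,-0.029,0.006,0,0,-4.8, 90,0.038,-0.027,0.006,0,0,-4.8, 90,0.04,-0.024,0.007,0,0,-4.8, 90,0.042,-0.02,0.006,0,0,-4.8, 90,0.044,-0.016,0.006,0,0,-4.8, 90,0.044,-0.013,0.006,0,0,-4.8, 90,0.046,-0.009,0.006,0,0,-4.8, 90,0.046,-0.005,0.006,0,0,-4.8]'; python3 -m jog '[90,0.046,-0.001,0.007,0,0,-4.8, 90,0.046,0.002,0.006,0,0,-4.8, 90,0.046,0.007,0.006,0,0,-4.8, 90,0.045,0.01,0.006,0,0,-4.8, 90,0.045,0.014,0.006,0,0,-4.8, 90,0.042,0.018,0.006,0,0,-4.8, 90,0.042,0.021,0.007,0,0,-4.8, 90,0.039,0.025,0.006,0,0,-4.8, 90,0.037,0.028,0.006,0,0,-4.8]'; python3 plan.py 0.560 0.195 0.06 19 3 90; python3 -c "
from h import *
s=snap('side'); print(cv2.imwrite('pics/s2.png',cv2.resize(s['img'][60:260,190:420],None,fx=3,fy=3)))
print(env.sense()['joint_pos'])"
```

```text
clock: 1.15
ee_pos: [0.4017, -0.1887, 0.1763]
ee_rot: [0.838, 0.546, 0.0, 0.0]
force: [0.0, 0.6, -0.8]
grip_width: 0.0552
finger_force: 0.0
clock: 2.05
ee_pos: [0.5621, 0.1963, 0.1199]
ee_rot: [0.579, 0.816, -0.0, 0.0]
force: [0.5, -0.4, 0.0]
grip_width: 0.0551
finger_force: 0.0
from [0.5621 0.1963 0.1199] 19.28 turn/row 0.1
90,-0,-0.001,0.02,0,0,0.1, 90,-0,-0.001,0.02,0,0,0.1, 90,-0.001,-0,0.02,0,0,0.1, 
True
[ 0.186176    0.47178317 -0.7746504   1.63884074  0.34671264  1.1736212
 -0.32064984]
```

View pics/s2.png

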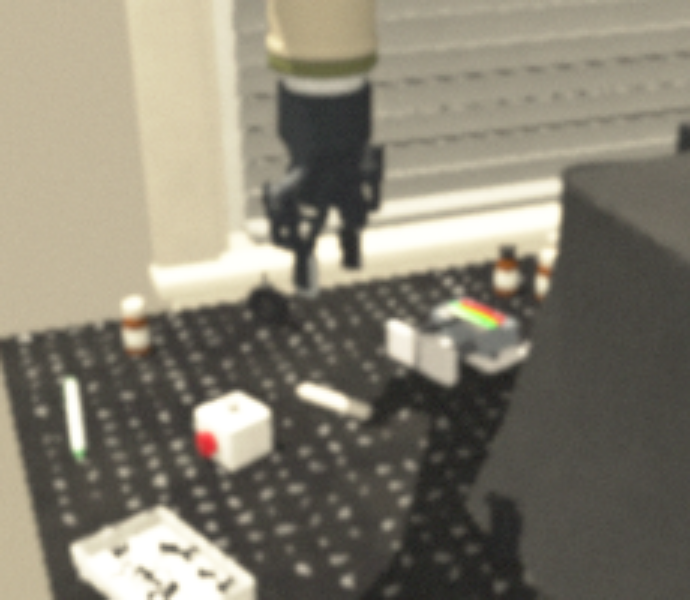

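The gripper hangs straight above the post (post at (333,400) in the crop, fingertips at (328,275)). I'll go down and grasp.

```bash
python3 -m jog '[90,0,-0.002,0.03,0,0,0.3, 90,0,0,0.03,0,0,0, 90,0,0,0.03,0,0,0, 90,0,0,0.018,0,0,0, 90,0,0,0.007,0,0,0, 255,0,0,0,0,0,0, 255,0,0,0,0,0,0, 255,0,0,0,0,0,0, 255,0,0,0,0,0,0, 255,0,0,0,0,0,0, 255,0,0,0,0,0,0]'
```

```text
clock: 3.2
ee_pos: [0.5606, 0.1944, 0.007]
ee_rot: [0.582, 0.813, 0.001, 0.001]
force: [-0.9, -0.1, 6.7]
grip_width: 0.0103
finger_force: 59.1
```

The 10.3 mm opening means the grip is above the rod's middle, so I'll reopen and re-grip lower.

```bash
python3 -m jog '[120,0,0,0,0,0,0, 120,0,0,0,0,0,0, 120,0,0,0.003,0,0,0, 120,0,0,0.002,0,0,0, 255,0,0,0,0,0,0, 255,0,0,0,0,0,0, 255,0,0,0,0,0,0, 255,0,0,0,0,0,0]';
```

```text
clock: 4.0
ee_pos: [0.5598, 0.1944, 0.0008]
ee_rot: [0.582, 0.813, 0.0, 0.0]
force: [-0.5, 0.2, 4.6]
grip_width: 0.0111
finger_force: 61.1
```

```bash
python3 -m jog '[255,0,0,-0.01,0,0,0, 255,0,0,-0.03,0,0,0, 255,0,0,-0.04,0,0,0, 255,0,0,-0.04,0,0,0]'; python3 plan.py 0.432 -0.199 0.13 3 11 255;  python3 -c "
from h import *
s=snap('side'); print(cv2.imwrite('pics/s3.png',cv2.resize(s['img'][100:240,220:400],None,fx=3,fy=3)))"
```

```text
clock: 4.4
ee_pos: [0.5588, 0.194, 0.1217]
ee_rot: [0.582, 0.813, -0.0, -0.0]
force: [1.8, 0.2, -0.6]
grip_width: 0.0111
finger_force: 60.3
from [0.5588 0.194  0.1217] 18.86 turn/row 1.4
255,-0.03,-0.022,-0.001,0,0,1.4, 255,-0.031,-0.022,-0.001,0,0,1.4, 255,-0.031,-0.021,-0,0,0,1.4, 255,-0.032,-0.02,-0.001,0,0,1.4, 255,-0.032,-0.02,-0.001,0,0,1.4, 255,-0.032,-0.018,-0.001,0,0,1.4, 255,-0.033,-0.018,-0,0,0,1.4, 255,-0.034,-0.017,-0.001,0,0,1.4, 255,-0.034,-0.016,-0.001,0,0,1.4, 255,-0.034,-0.016,-0.001,0,0,1.4, 255,-0.035,-0.014,-0,0,0,1.4, 
True
```

View pics/s3.png

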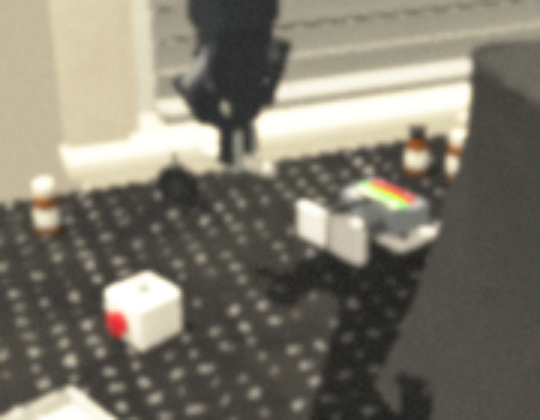

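The post is held level in the fingers at about (240,163). Now I'll carry it to the tray.

```bash
python3 -m jog '[255,-0.03,-0.022,-0.001,0,0,1.4, 255,-0.031,-0.022,-0.001,0,0,1.4, 255,-0.031,-0.021,-0,0,0,1.4, 255,-0.032,-0.02,-0.001,0,0,1.4, 255,-0.032,-0.02,-0.001,0,0,1.4, 255,-0.032,-0.018,-0.001,0,0,1.4, 255,-0.033,-0.018,-0,0,0,1.4, 255,-0.034,-0.017,-0.001,0,0,1.4, 255,-0.034,-0.016,-0.001,0,0,1.4, 255,-0.034,-0.016,-0.001,0,0,1.4, 255,-0.035,-0.014,-0,0,0,1.4]'; python3 -m jog '[255,0,0,0.03,0,0,0, 255,0,0,0.04,0,0,0, 255,0,0,0.035,0,0,0, 255,0,0,0.008,0,0,0, 255,0,0,0.004,0,0,0, 255,0,0,0,0,0,0]'
```

```text
clock: 5.55
ee_pos: [0.432, -0.2005, 0.1288]
ee_rot: [0.686, 0.728, -0.0, 0.0]
force: [-0.3, -0.2, 0.4]
grip_width: 0.0107
finger_force: 60.3
clock: 6.15
ee_pos: [0.4336, -0.1994, 0.0123]
ee_rot: [0.686, 0.728, 0.0, 0.001]
force: [-0.3, -0.1, -0.0]
grip_width: 0.0111
finger_force: 60.3
```

```bash
python3 -m jog '[255,0,0,0.004,0,0,0, 90,0,0,0,0,0,0, 90,0,0,0,0,0,0, 90,0,0,0,0,0,0, 60,0,0,-0.01,0,0,0, 40,0,0,-0.04,0,0,0, 20,0,0,-0.05,0,0,0, 0,0,0,-0.04,0,0,0]'; python3 - <<'E'
from meas import *
print(np.round(env.sense()['joint_pos'],2))
a=snap('top'); b=snap('side')
cv2.imwrite('pics/b4.png',np.vstack([cv2.resize(a['img'][130:280,230:450],None,fx=2.2,fy=2.2),cv2.resize(b['img'][230:345,230:450],None,fx=2.2,fy=2.2)]))
E
```

```text
clock: 6.95
ee_pos: [0.4332, -0.1989, 0.1506]
ee_rot: [0.685, 0.728, 0.0, 0.001]
force: [0.9, -1.3, -0.7]
grip_width: 0.0855
finger_force: 0.0
[ 0.89  0.11 -0.59  1.92  0.07  1.13  0.34]
```

View pics/b4.png

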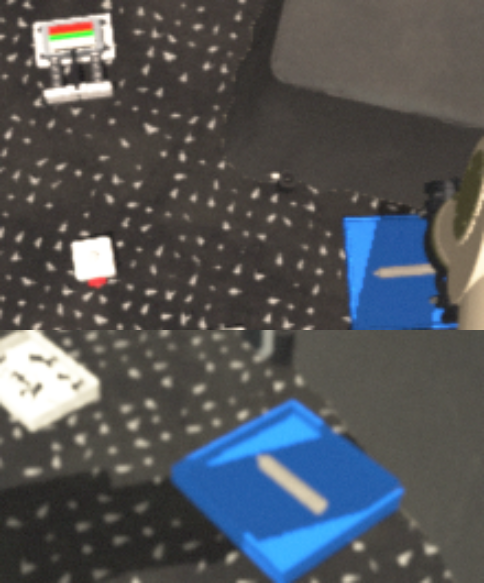

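The post lies flat in the tray. I'll refine the base and stop measurements and plan the move above the base.

```bash
python3 - <<'E'
from meas import *
img=0; n=6
for i in range(n): a=snap('top'); img=img+a['img'].astype(float)/n
img=img.round().astype(np.uint8)
U=4; big=cv2.resize(img,None,fx=U,fy=U,interpolation=cv2.INTER_CUBIC); up=lambda p:(np.asarray(p)+.5)/U-.5
hsv=cv2.cvtColor(big,cv2.COLOR_BGR2HSV)
def l2(m,z):
    c,d,lo,hi=pca(m); P=ray(a,up([c,c+d*lo,c+d*hi]),z); e=P[2]-P[1]; e*=np.sign(e[1]); return P[0][:2].round(4),round(np.degrees(np.arctan2(-e[0],e[1])),2),round(np.hypot(*e[:2]),4)
Rd=cv2.inRange(hsv,(0,130,90),(8,255,255))|cv2.inRange(hsv,(172,130,90),(180,255,255))
G=cv2.inRange(hsv,(45,100,70),(75,255,255)); W=cv2.inRange(hsv,(0,0,150),(180,70,255))
b=lambda m,u,v:blob(m,u*U,v*U)
print('red',l2(b(Rd,261.5,142),.034)); print('green',l2(b(G,262,145.7),.034))
W2=cv2.morphologyEx(W,cv2.MORPH_CLOSE,np.ones((9,9))); pl=b(W2,265,171); print('plate',l2(pl,.03))
# plate ends: leftmost/rightmost
v,u=np.nonzero(pl); 
us=np.unique(u)[8:-8]; bot=np.array([v[u==k].max() for k in us]); p=np.polyfit(us,bot,1); e=ray(a,up([[us[0],np.polyval(p,us[0])],[us[-1],np.polyval(p,us[-1])]]),0.0); d=e[0]-e[1]; print('bottom edge',e.round(4)[:,:2].tolist(),np.degrees(np.arctan2(-d[0],d[1])).round(2))
m=b(W,271,247); c=max(cv2.findContours(m.astype(np.uint8),0,1)[0],key=cv2.contourArea); r=cv2.minAreaRect(c); P=ray(a,up(cv2.boxPoints(r)),.036); print('mag',P[:,:2].round(4).tolist(),P.mean(0)); 
for i in range(2):
    d=P[i+1]-P[i]; print(np.degrees(np.arctan2(d[1],d[0]))%90, np.hypot(*d[:2]))
print('knob',ray(a,up(pca(b(Rd,274,258))[0]),.02))
E
python3 plan.py 0.456 0.189 0.13 98.5 12 0
```

```text
red (array([0.7509, 0.2126]), np.float64(6.11), np.float64(0.055))
green (array([0.7401, 0.2115]), np.float64(6.11), np.float64(0.0561))
plate (array([0.6412, 0.2064]), np.float64(14.79), np.float64(0.0087))
from [ 0.4321 -0.199   0.1463] 3.44 turn/row -7.9
0,0.032,0.004,0.001,0,0,-7.9, 0,0.031,0.008,0.002,0,0,-7.9, 0,0.03,0.013,0.001,0,0,-7.9, 0,0.028,0.016,0.001,0,0,-7.9, 0,0.025,0.021,0.002,0,0,-7.9, 0,0.023,0.023,0.001,0,0,-7.9, 0,0.019,0.026,0.001,0,0,-7.9, 0,0.015,0.029,0.002,0,0,-7.9, 0,0.011,0.03,0.001,0,0,-7.9, 0,0.006,0.032,0.002,0,0,-7.9, 0,0.003,0.032,0.001,0,0,-7.9, 0,-0.003,0.033,0.001,0,0,-7.9, Traceback (most recent call last):
  File "<stdin>", line 16, in <module>
    raise TypeError("expected non-empty vector for x")
TypeError: expected non-empty vector for x
```

Stop yaw is 6.1° and its centreline lateral is 0.1315, the same from the stripes and the plate. I'll move above the base.

```bash
python3 -m jog '[0,0.032,0.004,0.001,0,0,-7.9, 0,0.031,0.008,0.002,0,0,-7.9, 0,0.03,0.013,0.001,0,0,-7.9, 0,0.028,0.016,0.001,0,0,-7.9, 0,0.025,0.021,0.002,0,0,-7.9, 0,0.023,0.023,0.001,0,0,-7.9, 0,0.019,0.026,0.001,0,0,-7.9, 0,0.015,0.029,0.002,0,0,-7.9, 0,0.011,0.03,0.001,0,0,-7.9, 0,0.006,0.032,0.002,0,0,-7.9, 0,0.003,0.032,0.001,0,0,-7.9, 0,-0.003,0.033,0.001,0,0,-7.9]'; python3 - <<'E'
from meas import *
print(np.round(env.sense()['joint_pos'],2))
b=snap('side'); a=snap('top')
cv2.imwrite('pics/b5.png',cv2.resize(b['img'][90:240,210:400],None,fx=4,fy=4,interpolation=cv2.INTER_CUBIC)[:600])
hsv=cv2.cvtColor(b['img'],cv2.COLOR_BGR2HSV); m=blob(cv2.inRange(hsv,(0,0,150),(180,70,255)),268,202)
c=max(cv2.findContours(m.astype(np.uint8),0,1)[0],key=cv2.contourArea)
# predicted corners of the box for the present estimate
for z in(0,.038):
    th=np.radians(8.5); ex=np.array([np.cos(th),np.sin(th),0]); ey=np.array([-ex[1],ex[0],0]); C=np.array([.456,.19,z])
    print(z,proj(b,[C+.022*(i*ex+j*ey) for i,j in((1,1),(1,-1),(-1,-1),(-1,1))]).round(1).tolist())
v,u=np.nonzero(m); print('extent',u.min(),u.max(),v.min(),v.max())
E
python3 plan.py 0.456 0.190 0.005 98.5 4 0
```

```text
clock: 8.55
ee_pos: [0.4564, 0.19, 0.1305]
ee_rot: [-0.075, 0.997, -0.0, -0.001]
force: [0.1, 0.2, -0.7]
grip_width: 0.0853
finger_force: 0.0
[ 0.42  0.27 -1.01  1.88  0.26  1.13  1.04]
0 [[269.2, 201.6], [279.9, 208.0], [266.3, 214.6], [255.6, 207.9]]
0.038 [[268.2, 189.1], [279.2, 195.3], [265.2, 201.7], [254.4, 195.1]]
extent 254 280 190 216
from [0.4558 0.1935 0.1307] 98.83 turn/row 0.1
0,0,-0.001,0.031,0,0,0.1, 0,0,-0.001,0.032,0,0,0.1, 0,0,-0.001,0.031,0,0,0.1, 0,0,-0.001,0.032,0,0,0.1,
```

View pics/b5.png

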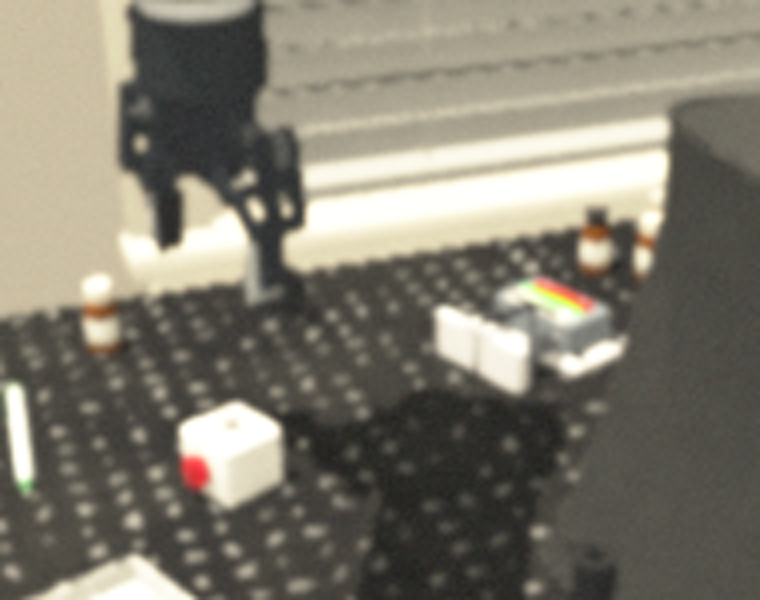

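The predicted base outline matches the side view: 254–280 × 189–215 against 254–280 × 190–216. I'll descend and grip.

```bash
python3 -m jog '[0,0,-0.004,0.03,0,0,0.3, 0,0,0,0.035,0,0,0, 0,0,0,0.035,0,0,0, 0,0,0,0.02,0,0,0, 0,0,0,0.007,0,0,0, 150,0,0,0,0,0,0, 255,0,0,0,0,0,0, 255,0,0,0,0,0,0, 255,0,0,0,0,0,0, 255,0,0,0,0,0,0]'; python3 plan.py 0.456 0.190 0.003 96.1 1 255
```

```text
clock: 9.65
ee_pos: [0.4586, 0.1851, 0.0056]
ee_rot: [-0.069, 0.998, -0.0, 0.001]
force: [-0.7, 0.3, 5.6]
grip_width: 0.0441
finger_force: 62.0
from [0.4586 0.1851 0.0056] 97.91 turn/row 1.8
255,0.002,0.005,0.003,0,0,1.8,
```

```bash
python3 plan.py 0.6224 0.1988 0.0056 96.1 6 255
```

```text
from [0.4586 0.1851 0.0056] 97.91 turn/row 0.3
255,-0.027,-0.002,0,0,0,0.3, 255,-0.028,-0.001,0,0,0,0.3, 255,-0.027,-0.001,0,0,0,0.3, 255,-0.027,-0.001,0,0,0,0.3, 255,-0.028,-0.001,0,0,0,0.3, 255,-0.027,-0.001,0,0,0,0.3,
```

```bash
python3 -m jog '[255,-0.027,-0.002,0,0,0,0.3, 255,-0.028,-0.001,0,0,0,0.3, 255,-0.027,-0.001,0,0,0,0.3, 255,-0.027,-0.001,0,0,0,0.3, 255,-0.028,-0.001,0,0,0,0.3, 255,-0.02,-0.001,0,0,0,0.3, 255,0,0,0,0,0,0, 255,0,0,0,0,0,0]'; cat > st.py <<'E'
from plan import *
s=env.sense(); t=np.radians(6.1); p=s['ee_pos']; f=np.array(s['force']); M=R.from_quat(s['ee_rot']).as_matrix()
print('s %.4f lat %.4f z %.4f head %.2f Fpush %.2f f %s tilt %s'%(p[0]*np.cos(t)+p[1]*np.sin(t),-p[0]*np.sin(t)+p[1]*np.cos(t),p[2],heading(),f[0]*np.cos(t)+f[1]*np.sin(t),f.round(1),np.degrees(M[2,:2]).round(2)))
E
python3 st.py; python3 -c "
from h import *
s=snap('side'); print(cv2.imwrite('pics/s6.png',cv2.resize(s['img'][110:220,270:400],None,fx=5,fy=5,interpolation=cv2.INTER_CUBIC)))"; python3 st.py
```

```text
clock: 10.45
ee_pos: [0.6158, 0.1979, 0.0056]
ee_rot: [-0.053, 0.999, 0.0, 0.002]
force: [4.6, -0.9, 3.6]
grip_width: 0.0438
finger_force: 62.3
s 0.6333 lat 0.1313 z 0.0056 head 96.09 Fpush 4.48 f [ 4.6 -0.9  3.6] tilt [-0.2   0.04]
True
s 0.6329 lat 0.1314 z 0.0055 head 96.11 Fpush 4.21 f [4.2 0.2 4.7] tilt [-0.18  0.03]
```

View pics/s6.png

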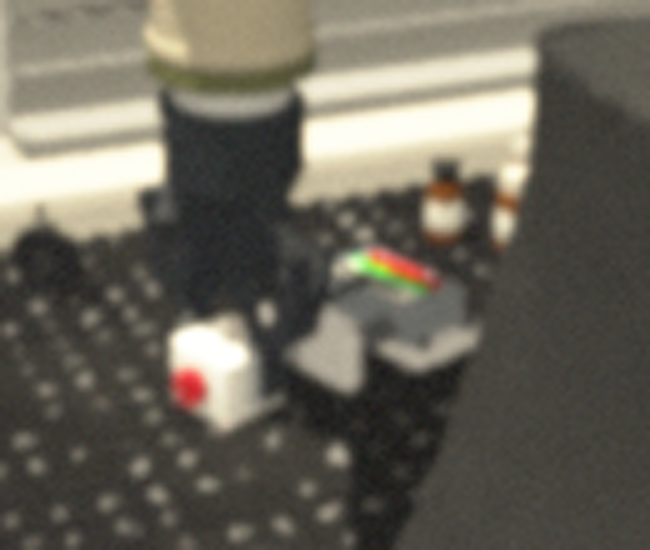

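The base is upright in the fingers at (215,375), the plate's right half is visible at (335,350), and the gap is clear. Lateral and heading are on target, so I'll close in.

```bash
python3 -m jog '[255,-0.01,0,0,0,0,0, 255,-0.008,0,0,0,0,0, 255,-0.005,0,0,0,0,0, 255,0,0,0,0,0,0]' >/dev/null; python3 st.py;  for i in 1; do python3 -m jog '[255,-0.004,0,0,0,0,0, 255,0,0,0,0,0,0, 255,0,0,0,0,0,0]'>/dev/null; python3 st.py; done; python3 -m jog '[255,-0.003,0,0,0,0,0, 255,0,0,0,0,0,0, 255,0,0,0,0,0,0]'>/dev/null; python3 st.py
```

```text
s 0.6529 lat 0.1327 z 0.0056 head 96.23 Fpush -9.56 f [-9.5 -1.1 15.6] tilt [0.15 0.01]
s 0.6564 lat 0.1329 z 0.0056 head 96.25 Fpush -9.55 f [-9.5 -1.2 15. ] tilt [0.17 0.01]
s 0.6592 lat 0.1329 z 0.0056 head 96.25 Fpush -11.08 f [-10.9  -2.   14.9] tilt [0.19 0.01]
```

```bash
cat > trk.py <<'E'
from h import *
t=np.radians(6.1); X=np.array([np.cos(t),np.sin(t),0]); Y=np.array([-X[1],X[0],0])
b=snap('side')
P=lambda s,l,z: s*X+l*Y+[0,0,z]
q=proj(b,[P(.6857,.0915,.004),P(.6857+.016,.0915,.004),P(.6857,.0915,.034),P(.6857+.016,.0915,.034)]); print('pred corner low/high, +16mm',q.round(1).tolist())
for n,im in(('s0',cv2.imread('pics/s0.png')),('s6? now',b['img'])):
    g=cv2.resize(cv2.cvtColor(im,cv2.COLOR_BGR2GRAY)[155:200,315:365],None,fx=4,fy=4,interpolation=cv2.INTER_CUBIC)
    print(n); print(g[::4,::4][10:36,5:40:1])
E
python3 -c "import numpy as np;np.set_printoptions(linewidth=250)
exec(open('trk.py').read())"; python3 st.py
```

```text
pred corner low/high, +16mm [[340.0, 186.4], [344.1, 184.6], [340.3, 176.9], [344.4, 175.1]]
s0
[[ 77  80  89 101 103 100  99  91  82  75  72  74  78  99 140 175 201 226 235 228 215 208 216 233 246 248 243 238 235 231 227 219 205 183 165]
 [130 147 141 120 110 121 135 129 110  86  70  69  78  98 129 155 173 188 191 189 176 155 146 166 199 224 236 240 239 237 235 234 231 221 205]
 [210 230 225 200 171 158 159 150 124  95  76  75  86  99 117 135 144 145 139 137 134 126 115 126 163 199 218 225 234 243 248 248 245 239 231]
 [245 255 255 251 236 215 189 163 145 131 111  96  93  97 101 109 116 114 111 116 124 130 129 135 166 201 214 213 223 243 254 255 254 248 240]
 [242 255 255 255 255 251 234 214 208 205 172 128 104  96  87  84  93 104 117 133 144 147 142 142 164 192 205 212 222 242 254 255 255 252 244]
 [229 249 254 255 255 255 254 250 249 247 219 174 151 136 113  99 101 117 138 150 158 160 148 140 149 168 182 196 215 237 249 250 247 242 233]
 [220 243 249 251 252 254 253 253 254 252 241 228 222 212 178 150 140 144 154 161 162 160 148 137 142 157 165 173 188 208 225 228 223 214 201]
 [2
[... 5833 characters left out ...]
30  27  31  31  32  35  36  37  36]
 [223 224 213 200 186 174 167 159 147 127 115 109 102  81  72  86 104 126 146 156 151 127  93  59  40  36  33  30  33  31  31  32  33  35  31]
 [222 222 210 197 187 180 173 161 147 128 109  94  81  59  45  50  62  84 106 118 114  97  67  47  39  34  40  37  36  36  37  31  29  32  29]
 [217 218 207 192 186 184 176 154 131 105  81  63  49  40  39  32  37  51  62  71  73  59  43  33  31  35  41  39  40  38  37  33  31  29  31]
 [200 207 198 181 170 167 152 125 100  77  59  46  39  35  39  36  38  42  44  44  44  39  35  31  32  34  35  33  34  37  35  33  33  32  30]]
s 0.6592 lat 0.1330 z 0.0056 head 96.26 Fpush -11.21 f [-11.1  -1.4  16. ] tilt [0.19 0.01]
```

The plate's right edge hasn't moved, so what I've felt so far is bench friction from pressing down. I'll ease the down-force, trim the lateral offset and go on.

```bash
python3 -m jog '[255,0,-0.0015,-0.001,0,0,0, 255,0,0,0,0,0,0, 255,0,0,0,0,0,0]'>/dev/null; python3 st.py; python3 -m jog '[255,-0.003,0,0,0,0,0.1, 255,0,0,0,0,0,0, 255,0,0,0,0,0,0]'>/dev/null; python3 st.py; cat > edge.py <<'E'
from h import *
b=snap('side')
def f(im):
    g=cv2.cvtColor(im,cv2.COLOR_BGR2GRAY).astype(float)
    out=[]
    for r in range(181,186):
        row=g[r,330:352]; i=8+0; k=np.argmax(row[5:])+5; lo=row[k:k+9].min(); h=(row[k:k+9].min()+np.median(row[4:10]))/2
        j=max(x for x in range(len(row)-1) if row[x]>=h>row[x+1] and x<20); out.append(330+j+(row[j]-h)/(row[j]-row[j+1]))
    return np.round(out,2)
A=f(cv2.imread('pics/s0.png')); B=f(b['img']); print('plate travel mm ~',round(np.median(B-A)*16/4.1,1),A,B)
E
python3 edge.py
```

```text
s 0.6602 lat 0.1308 z 0.0057 head 96.21 Fpush -6.60 f [-6.7  0.4  8.5] tilt [0.12 0.02]
s 0.6633 lat 0.1306 z 0.0057 head 96.09 Fpush -6.62 f [-6.7  0.7  8.3] tilt [0.12 0.  ]Traceback (most recent call last):
  File "edge.py", line 10, in <module>
    A=f(cv2.imread('pics/s0.png')); B=f(b['img']); print('plate travel mm ~',round(np.median(B-A)*16/4.1,1),A,B)
  File "edge.py", line 8, in f
    j=max(x for x in range(len(row)-1) if row[x]>=h>row[x+1] and x<20); out.append(330+j+(row[j]-h)/(row[j]-row[j+1]))
ValueError: max() iterable argument is empty
```

```bash
cat > edge.py <<'E'
from h import *
b=snap('side')
def f(im):
    g=cv2.cvtColor(im,cv2.COLOR_BGR2GRAY).astype(float); out=[]
    for r in range(180,185):
        row=g[r,334:354]; k=int(np.argmax(row[:14])); h=(row[k]+row[k:k+9].min())/2
        j=next(x for x in range(k,19) if row[x]>=h>row[x+1]); out.append(334+j+(row[j]-h)/(row[j]-row[j+1]))
    return np.round(out,2)
A=f(cv2.imread('pics/s0.png')); B=f(b['img']); print('plate travel mm ~',round(np.median(B-A)*16/4.1,1),A,B)
E
python3 edge.py; python3 -m jog '[255,0,0.0006,-0.0006,0,0,0, 255,-0.003,0,0,0,0,0, 255,0,0,0,0,0,0, 255,0,0,0,0,0,0]'>/dev/null; python3 st.py; python3 edge.py; python3 -m jog '[255,-0.003,0,0,0,0,0, 255,0,0,0,0,0,0, 255,0,0,0,0,0,0]'>/dev/null; python3 st.py; python3 edge.py
```

```text
plate travel mm ~ 3.9 [341.16 340.75 340.72 341.28 341.47] [342.07 342.17 342.25 342.29 342.3 ]
s 0.6666 lat 0.1306 z 0.0057 head 96.07 Fpush -4.28 f [-4.3  0.   3.6] tilt [ 0.11 -0.02]
plate travel mm ~ 6.3 [341.16 340.75 340.72 341.28 341.47] [342.5  342.64 342.86 342.9  342.93]
s 0.6694 lat 0.1306 z 0.0057 head 96.07 Fpush -7.06 f [-7.  -0.6  5.2] tilt [ 0.14 -0.03]
plate travel mm ~ 8.7 [341.16 340.75 340.72 341.28 341.47] [342.92 343.24 343.39 343.51 343.41]
```

Contact falls between s≈0.6625 and 0.6657, so s≈0.680 puts the travel at 14–17.5 mm, inside the green zone for either value. I'll advance to it.

```bash
python3 -m jog '[255,-0.002,0.0008,0,0,0,0, 255,-0.002,0,0,0,0,0, 255,-0.002,0,0,0,0,0, 255,0,0,0,0,0,0, 255,0,0,0,0,0,0]'>/dev/null; python3 st.py; python3 edge.py; python3 -m jog '[255,-0.002,0,0,0,0,0, 255,-0.002,0,0,0,0,0, 255,-0.0008,0,0,0,0,0, 255,0,0,0,0,0,0, 255,0,0,0,0,0,0]'>/dev/null; python3 st.py; python3 edge.py; python3 -c "
from h import *
im=np.mean([snap('side')['img'].astype(float) for _ in range(8)],0)
np.save('avg.npy',im)
c=np.clip(im[140:200,300:380]*1.3,0,255).astype(np.uint8)
cv2.imwrite('pics/s7.png',cv2.resize(c,None,fx=10,fy=10,interpolation=cv2.INTER_CUBIC))"
```

```text
s 0.6746 lat 0.1308 z 0.0057 head 96.06 Fpush -12.54 f [-12.1  -4.5   9.9] tilt [ 0.25 -0.1 ]
plate travel mm ~ 13.9 [341.16 340.75 340.72 341.28 341.47] [344.09 344.3  344.49 344.85 344.87]
s 0.6787 lat 0.1308 z 0.0057 head 96.07 Fpush -16.73 f [-16.3  -5.2  11.9] tilt [ 0.33 -0.12]
plate travel mm ~ 17.1 [341.16 340.75 340.72 341.28 341.47] [345.09 345.12 345.38 345.73 345.79]
```

View pics/s7.png

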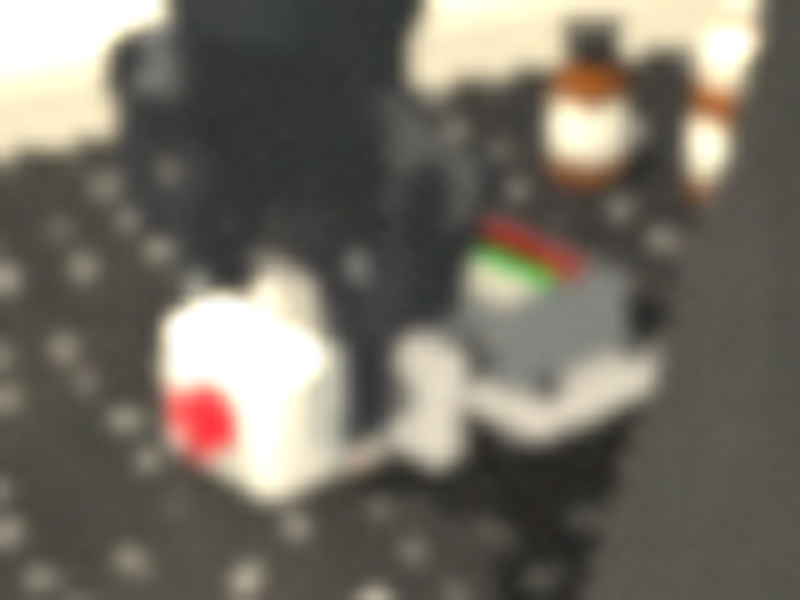

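The base stands upright with the knob facing out at (205,420), pressed to the plate, whose right end is at (430,400). The finger hides the pointer, so I'll check the travel by casting rays.

```bash
python3 - <<'E'
from meas import *
t=np.radians(6.1); X=np.array([np.cos(t),np.sin(t),0]); Y=np.array([-X[1],X[0],0])
b=snap('side'); K,M,tv=cam(b); c=-M.T@tv
def plane(uv,lat):
    d=M.T@np.linalg.inv(K)@[*uv,1]; p=c+d*((lat-c@Y)/(d@Y)); return round(p@X,4),round(p[2],4)
im=np.load('avg.npy').clip(0,255).astype(np.uint8); s0=cv2.imread('pics/s0.png')
def edge(im,r):
    row=cv2.cvtColor(im,cv2.COLOR_BGR2GRAY).astype(float)[r,334:354]; k=int(np.argmax(row[:14])); h=(row[k]+row[k:k+9].min())/2
    j=next(x for x in range(k,19) if row[x]>=h>row[x+1]); return 334+j+(row[j]-h)/(row[j]-row[j+1])
for r in(180,182,184): print('now',plane((edge(im,r),r),.0915),'start',plane((edge(s0,r),r),.0915))
print('shadowed, relaxed',plane((341.95,182),.0915))
hsv=cv2.cvtColor(im,cv2.COLOR_BGR2HSV); Rd=cv2.inRange(hsv,(0,130,90),(8,255,255))|cv2.inRange(hsv,(172,130,90),(180,255,255))
k=pca(blob(Rd,320.5,182))[0]; p=ray(b,k,.019)[0]; print('knob px',k,'s,lat',p@X,p@Y)
E
python3 st.py
```

```text
now (np.float64(0.7043), np.float64(0.0177)) start (np.float64(0.6894), np.float64(0.0231))
now (np.float64(0.7069), np.float64(0.0103)) start (np.float64(0.6879), np.float64(0.0173))
now (np.float64(0.7087), np.float64(0.0032)) start (np.float64(0.6911), np.float64(0.0097))
shadowed, relaxed (np.float64(0.6928), np.float64(0.0155))
knob px [319.78571429 181.28571429] s,lat 0.6452920400512107 0.13129640980790433
s 0.6787 lat 0.1308 z 0.0057 head 96.08 Fpush -16.55 f [-16.   -5.6  12.4] tilt [ 0.33 -0.12]
```

Every estimate puts the travel at 14–17 mm, inside the green zone, with the base centred (knob lateral 0.1313 against 0.1315). I'll hold a moment and hand in.

```bash
python3 -m jog '[255,0,0,0,0,0,0, 255,0,0,0,0,0,0, 255,0,0,0,0,0,0, 255,0,0,0,0,0,0, 255,0,0,0,0,0,0]'; python3 st.py; python3 edge.py; python3 -c "
from workcell import env
print(env.job_done())"
```

```text
clock: 15.1
ee_pos: [0.6609, 0.2022, 0.0057]
ee_rot: [-0.053, 0.999, -0.001, -0.003]
force: [-15.4, -3.9, 11.9]
grip_width: 0.0442
finger_force: 63.6
s 0.6787 lat 0.1308 z 0.0057 head 96.08 Fpush -15.72 f [-15.4  -3.9  11.9] tilt [ 0.33 -0.12]
plate travel mm ~ 17.3 [341.16 340.75 340.72 341.28 341.47] [344.93 345.23 345.47 345.71 345.66]
the job is handed in; nothing more can be done
None
```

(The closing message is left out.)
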